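# Walk the die block round to the fence

## Robot

A 6-joint arm with a two-finger parallel gripper is mounted at the origin on a cart in front of the work surface, level with it; the furniture and walls round the work are solid. World frame = base frame: x ahead of the robot, y to its left, z up, the work surface at z = 0. Lengths are in mm, angles in rad, forces in N, time in s.
With the tool pointing down it reaches from about 350 to 775 mm from the base axis. Payload 7.3 kg.
Tool frame: the origin (TCP) lies at the centre of the arm's flange, where the gripper is bolted on; the fingertips stand 178 mm ahead of it and the grasp point (between the pads) lies 159 mm ahead of it; z points along the fingers, y is the direction in which the jaws open and shut (so a half turn about z gives the same grasp; the last joint's range is limited). The gripper opens to 92 mm and grips with 3 to 60 N. Pads are 19 mm wide; open, the fingers measure 130 mm over their backs; the gripper's body (75 mm by 190 mm) begins 47 mm behind the grasp point.
Start: joints at [1.181, 0.342, 1.524, -0, 1.275, -0.146], TCP at [126.708, 509.483, 404.741] pointing down, gripper open.
Joint ranges: [-2.53, 2.53], [-0.77, 2.02], [0.04, 2.7], [-1, 4.14], [0.28, 2.66], [-3.11, 3.11]. Speed limits (rad/s): [2.57, 2.57, 3.14, 3.14, 3.14, 3.14].

## Interface

Orientations are given as [roll, pitch, yaw] about the fixed x, y, z axes, in that order (R = Rz(yaw) Ry(pitch) Rx(roll)).
In Python, from plant import get_obs, capture, close_job gives the robot as it stands. The module is installed in compiled form; this text tells all that it offers.
- The arm moves only by the shell command python3 -m pendant 'ROWS'. ROWS is JSON, a list of rows, each a list of 3 entries, a list of its own where there are three numbers: the shift along the tool's x, y, z in m, then the turn, a rotation vector about the tool's x, y, z in rad, then the finger opening in m, from 0 to 0.0918. In form: [[[tx, ty, tz], [wx, wy, wz], fingers], ...]. A call has 1 to 10 rows; each row is the pose to reach, as a shift and turn from the pose commanded when the call began, along the tool's axes at that moment; what a row does not reach only later rows make up. A row lasts 1/12 s, in which the tool goes at most 41.7 mm and 7.16 degrees, less where a joint would pass 70% of its speed; a pose out of reach is approached as far as the arm can. A call with a gripper value outside its range is refused whole. The fingers move at their own pace and stop on an object; the grip force is fixed at half the most. Time passes only in rows, so rows that repeat a pose let the fingers close. It gives the time, the measured TCP pose, the force and the opening at its end, in the units of the state.
- get_obs(): the state, without advancing time (a new reading comes with each control period).
- capture(name): name is "scene" or "top" or "wrist"; returns a dict with "color" (384x512x3 uint8, red, green, blue), "mtx" (3x3 intrinsics, pixels), "rvec" (rotation vector, rad) and "tvec" (3), from world to camera coordinates, as OpenCV has them. Camera axes: x right, y down, z forward; pixel columns grow to the right and rows downward; lengths in mm; the calibration is good to about 2 mm. A picture is of the moment at which its call begins. There is no depth.
- close_job(): hands the job in, once; it reports no verdict.
The state is a dict: "time": time; "joint_positions": joint angles; "dq": joint speeds; "tau": joint torques, N m; "tool_pos": TCP position; "tcp_rot": TCP orientation; "contact_force": force on the tool from outside, world axes, zero at the start; "moment": the same for the moment, N m; "grip_width": finger opening in mm.
Only numpy, scipy, OpenCV 4.12 (cv2) and the standard library are available. Lean on these libraries where they do the work, as an engineer would, in place of code of your own. Each camera call takes 0.05 s, during which the arm holds its last target. There are 200 camera calls.

## Task

Walk the slotted die block round on the bench by pushing at its corners in turn until the side with the open slot faces the steel fence, then push it home so that this side sits flush against the fence, wholly within the fence's length. Push it with the fingers only, without lifting or tipping it, and do not let it touch the fence until the slotted side is roughly square to it. Leave the weight, the vials and their holder, and the caliper where they are.

Things in the scene. Friction and masses are not known exactly. Their poses are not given: they have to be found in the camera images.
- die_block: loose matt aluminium die block, 0.9 kg, 92 mm along x, 104 mm along y, 34 mm high, lying flat. Origin: centre of its underside; z up; +x out of the slotted side. Slot 14 mm wide, 18 mm deep, full height, in the middle of that side. At the start +x points roughly to the robot's left (yaw 0.8 to 1.7), so it must turn clockwise from above. Slides with dry friction, stops with the push.
- slot_corner_left (a point): the end of the slotted side toward the block's +y, at block x = +46 mm, y = +52 mm, at half its height
- slot_corner_right (a point): the other end of the slotted side, at block x = +46 mm, y = -52 mm, at half its height
- fence: straight steel angle bar screwed to the bench beyond the block, 250 mm long (y), upright 30 mm high, 12 mm thick; its foot reaches 44 mm behind the face. Origin: on the bench at the middle of the upright face that looks to the robot; +x away from the robot, square to the face; +y along the fence to the left; turned up to 0.2 rad. The block must end on its -x side.
- steel_weight: small square steel weight with a knob, 40 x 40 x 49 mm; origin under its middle; leave alone
- vial_nest: pale block holding capped vials, 52 x 90 x 48 mm; origin under its middle; leave alone
- vial: one purple-capped vial standing alone, 16 mm across, 44 mm tall; origin under its middle; leave alone
- caliper: caliper lying flat, 200 x 60 x 16 mm; origin under its middle; leave alone
Mind the look-alikes: they are no part of the job. There is more than one size of the die_block; the one meant has the size given above.

How it is judged:
By the outcome, as a careful person would: the job done as asked, in the order asked, and still so for the second after the job is handed in, with the robot touching nothing.
It also fails if it takes over 72 s, if anything falls off the work surface, if the arm or the gripper's body presses on something with over 40 N, if the wrist force passes 120 N, or if a joint passes its speed limit or range.

## Working session

There is one attempt and no reset: what is moved stays moved. The work goes in short steps, Python scripts to look and compute and a shell command to move; the robot and the scene stay as the last step left them, time stands still between calls to the robot, and variables do not carry over. Pictures are saved under pics/ and viewed, about 8 in all and at most 12, crops included, and the job is handed in when it is done.

```bash
mkdir -p pics; cat > h.py <<'E'
import cv2,numpy as np
from plant import get_obs,capture,close_job
def snap(n,f):
    c=capture(n); np.savez('pics/'+f+'.npz',**c); cv2.imwrite('pics/'+f+'.png',c['color'][:,:,::-1]); return c
def load(f): return np.load('pics/'+f+'.npz')
def p2w(c,uv,z):
    R,_=cv2.Rodrigues(c['rvec']); t=np.array(c['tvec']).reshape(3)
    u=cv2.undistortPoints(np.array(uv,float).reshape(-1,1,2),c['mtx'],None).reshape(-1,2)
    o=-R.T@t; d=np.c_[u,np.ones(len(u))]@R
    return o+d*((z-o[2])/d[:,2])[:,None]
def w2p(c,P): return cv2.projectPoints(np.array(P,float).reshape(-1,1,3),c['rvec'],c['tvec'],c['mtx'],None)[0].reshape(-1,2)
E
python3 - <<'E'
from h import *
a=snap('top','top0');b=snap('scene','sc0')
cv2.imwrite('pics/both.png',cv2.resize(a['color'],(800,600),interpolation=cv2.INTER_CUBIC)[:,:,::-1])
o=get_obs();print({k:np.round(v,3) for k,v in o.items()})
for c in(a,b):
    R,_=cv2.Rodrigues(c['rvec']);print(-R.T@np.array(c['tvec']).reshape(3),c['mtx'])
E
```

```text
{'time': np.float64(0.1), 'joint_positions': array([ 1.181,  0.343,  1.525,  0.   ,  1.275, -0.146]), 'dq': array([-0.   , -0.001, -0.003,  0.   ,  0.001, -0.001]), 'tau': array([ 2.0000e-03, -4.3201e+01, -2.4469e+01,  7.2000e-02,  5.3000e-02,
       -0.0000e+00]), 'tool_pos': array([126.655, 509.382, 404.139]), 'tcp_rot': array([-3.14 , -0.   ,  2.898]), 'contact_force': array([ 0.137, -0.201, -0.881]), 'moment': array([-0.009,  0.033, -0.012]), 'grip_width': np.float64(91.519)}
[ 330.31328569   39.77244769 1013.94230734] [[372.69481875   0.         260.02389351]
 [  0.         372.69481875 188.84704597]
 [  0.           0.           1.        ]]
[ -95.61030805 -965.6567702   716.84019379] [[490.96377754   0.         256.65562714]
 [  0.         490.96377754 188.13961383]
 [  0.           0.           1.        ]]
```

View pics/both.png

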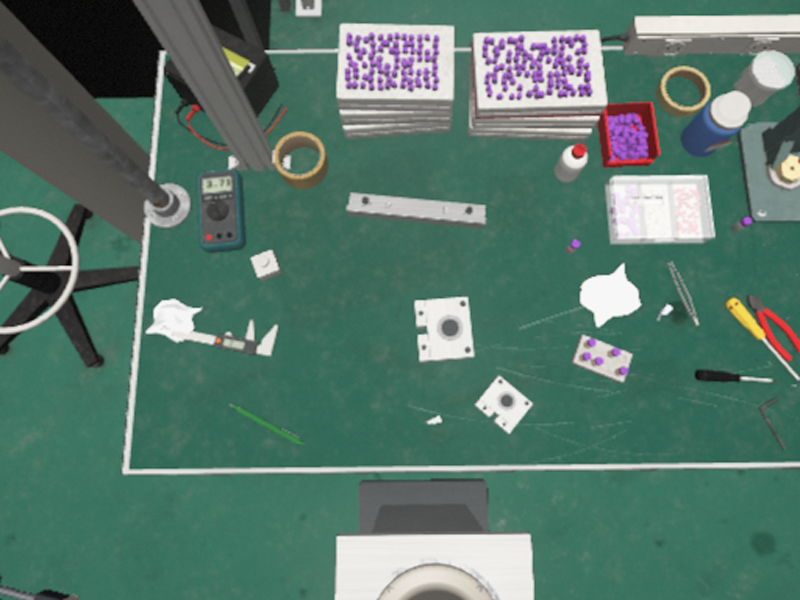

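View pics/sc0.png

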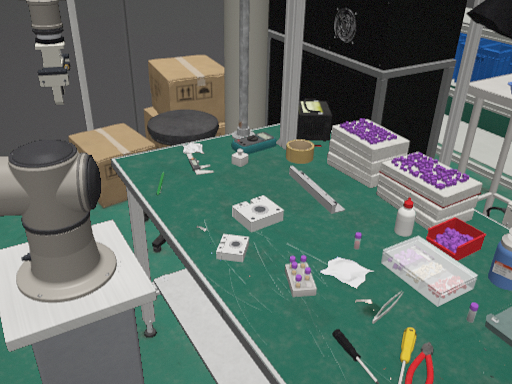

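The top view (800x600 scale) shows two slotted blocks, a large one at (445,328) with its slot facing left and a smaller one at (505,403). The fence is at (417,209), the weight at (264,264), the caliper at (235,342), the nest at (602,357) and the lone vial at (573,246). I'll take a close crop to measure them.

```bash
python3 - <<'E'
from h import *
a=load('top0')
cv2.imwrite('pics/crop.png',cv2.resize(a['color'][115:285,210:400],(760,680)[:2] and (670,600),interpolation=cv2.INTER_CUBIC)[:,:,::-1])
E
```

```text
(no output)
```

View pics/crop.png

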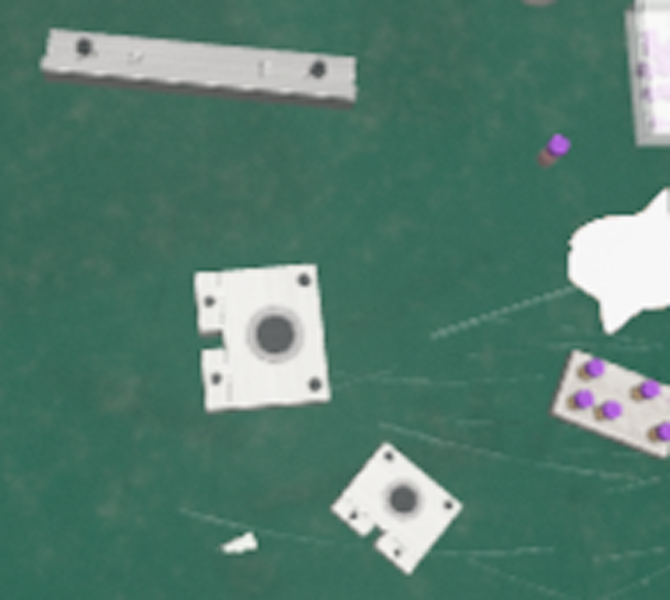

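The crop shows the large block's top corners at (195,272), (317,264), (329,400) and (207,410), with the slot on its left. The foot of the fence face runs from (42,73) to (356,102).

```bash
python3 - <<'E'
from h import *
a=load('top0')
f=lambda l,z: p2w(a,np.array(l)/3.528+[210-.36,115-.36],z)[:,:2]
b=f([(195,272),(317,264),(329,400),(207,410)],34);print(b.round(1),b.mean(0).round(1))
print([np.linalg.norm(b[i]-b[(i+1)%4]).round(1) for i in range(4)])
s=f([(331,507),(387,443),(462,506),(409,574)],28);print('small',s.round(0),[np.linalg.norm(s[i]-s[(i+1)%4]).round(1) for i in range(4)])
for l,z in(([(42,73),(356,102)],0),([(44,66),(356,94)],30)):
    F=f(l,z);d=F[0]-F[1];print('fence',F.round(1),F.mean(0).round(1),np.linalg.norm(d).round(1),np.arctan2(-d[0],d[1]).round(3))
E
```

```text
[[535.   25.8]
 [540.2 -67.3]
 [436.4 -72.8]
 [429.9  18.2]] [485.4 -24. ]
[np.float64(93.2), np.float64(103.9), np.float64(91.3), np.float64(105.3)]
small [[ 358.  -72.]
 [ 405. -116.]
 [ 358. -169.]
 [ 310. -128.]] [np.float64(63.5), np.float64(70.8), np.float64(63.7), np.float64(73.6)]
fence [[ 708.9  147.8]
 [ 681.4 -107. ]] [695.2  20.4] 256.2 -0.108
fence [[ 703.6  143.1]
 [ 677.7 -102.9]] [690.6  20.1] 247.3 -0.105
```

The sizes agree: the large block measures 92x104 and the small one about 64x72, so the large one is meant. Block pose is about (485,-24) with yaw 1.63. The fence origin is about (693,20) with yaw -0.107. Next I write a model-fit pose estimator and start the approach with the fingers closed.

```bash
cat >> h.py <<'E'
from scipy.optimize import minimize
O=np.array([(46,52),(46,7),(28,7),(28,-7),(46,-7),(46,-52),(-46,-52),(-46,52)],float)
F0=np.array([693,20,-.107])
def rot(a): return np.array([[np.cos(a),-np.sin(a)],[np.sin(a),np.cos(a)]])
def fit(c,p0,S=4):
    g=cv2.resize(c['color'].min(2),None,fx=S,fy=S,interpolation=cv2.INTER_LINEAR)
    m=cv2.GaussianBlur((g>165).astype(np.float32),(0,0),3)
    def poly(p): 
        w=O@rot(p[2]).T+p[:2]; return (w2p(c,np.c_[w,np.full(8,34.)])+.5)*S-.5
    ctr=poly(p0).mean(0).astype(int); yy,xx=np.mgrid[:m.shape[0],:m.shape[1]]; roi=(np.hypot(xx-ctr[0],yy-ctr[1])<52*S*.62*1.5)
    def cost(q):
        p=np.array([p0[0]+q[0],p0[1]+q[1],p0[2]+q[2]/50]);r=np.zeros(m.shape,np.uint8)
        cv2.fillPoly(r,[np.round(poly(p)*16).astype(np.int32)],255,cv2.LINE_AA,4)
        d=(r/255.-m);return float(np.abs(d[r>0]).sum()+.5*np.abs(d[(r==0)&roi]).sum())/(r>0).sum()
    q=min((minimize(cost,[0,0,a],method='Nelder-Mead',options=dict(initial_simplex=np.array([[0,0,a],[9,0,a],[0,9,a],[0,0,a+9.]]),xatol=.1,fatol=1e-5)) for a in(-12,0,12)),key=lambda r:r.fun)
    return np.array([p0[0]+q.x[0],p0[1]+q.x[1],p0[2]+q.x[2]/50]),q.fun
def rows(dx,dy,dz):
    R=cv2.Rodrigues(np.zeros(3))[0]; r,p,y=get_obs()['tcp_rot']
    from scipy.spatial.transform import Rotation as T
    return T.from_euler('xyz',[r,p,y]).as_matrix().T@np.array([dx,dy,dz])/1000
def st():
    o=get_obs();print('t',round(float(o['time']),2),'tcp',np.round(o['tool_pos'],1),np.round(o['tcp_rot'],3),'F',np.round(o['contact_force'],1))
def report(p):
    f=(rot(-F0[2])@(p[:2]-F0[:2]));print('block',p.round(3),'in fence frame',f.round(1),'yaw err',round(p[2]-F0[2],3))
    for n,q in(('SL',(46,52)),('SR',(46,-52)),('BL',(-46,52)),('BR',(-46,-52))):print(n,(rot(p[2])@q+p[:2]).round(1),end=' ')
    print()
E
python3 - <<'E'
from h import *
p,e=fit(load('top0'),np.array([485,-24,1.63]));print(e);report(p)
E
python3 -m pendant '[[[-0.028,-0.0287,0],[0,0,-0.1],0],[[-0.056,-0.0574,0],[0,0,-0.2],0],[[-0.084,-0.086,0],[0,0,-0.244],0],[[-0.112,-0.115,0],[0,0,-0.244],0],[[-0.14,-0.1435,0],[0,0,-0.244],0],[[-0.168,-0.172,0],[0,0,-0.244],0],[[-0.195,-0.201,0],[0,0,-0.244],0]]'; python3 -c "from h import *;st()"
```

```text
0.1532315988655144
block [485.469 -23.425   1.644] in fence frame [-201.7  -65.3] yaw err 1.751
SL [430.2  18.6] SR [534.   26.3] BL [437.  -73.1] BR [540.7 -65.5] 
time: 0.68
tool_pos: [267.8, 265.6, 404.6]
tcp_rot: [3.142, 0.0, -3.141]
contact_force: [0.2, 0.7, -0.4]
grip_width: 49.5
t 0.68 tcp [267.8 265.6 404.6] [ 3.142  0.    -3.141] F [ 0.2  0.7 -0.4]
```

```bash
python3 -m pendant '[[[-0.02,-0.035,0.01],[0,0,0],0],[[-0.04,-0.07,0.02],[0,0,0],0],[[-0.06,-0.103,0.03],[0,0,0],0],[[-0.08,-0.137,0.04],[0,0,0],0],[[-0.1,-0.17,0.05],[0,0,0],0],[[-0.12,-0.206,0.06],[0,0,0],0],[[-0.138,-0.24,0.08],[0,0,0],0],[[-0.138,-0.24,0.115],[0,0,0],0],[[-0.138,-0.24,0.15],[0,0,0],0],[[-0.138,-0.24,0.17],[0,0,0],0]]'
python3 -m pendant '[[[0,0,0.02],[0,0,0],0],[[0,0,0.035],[0,0,0],0],[[0,0,0.042],[0,0,0],0],[[0,0,0.046],[0,0,0],0],[[0,0,0.046],[0,0,0],0]]'
python3 - <<'E'
from h import *
snap('wrist','w1')
E
```

```text
time: 1.52
tool_pos: [404.6, 26.5, 231.8]
tcp_rot: [3.141, -0.004, 3.139]
contact_force: [-0.3, 0.8, 1.2]
grip_width: 0.5
time: 1.93
tool_pos: [405.4, 27.4, 188.4]
tcp_rot: [3.141, -0.001, -3.141]
contact_force: [-0.9, -0.4, 0.1]
grip_width: 0.2
```

View pics/w1.png

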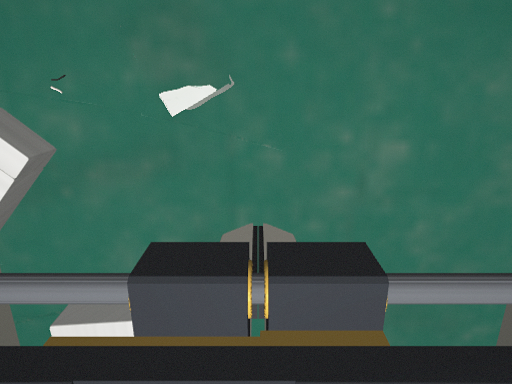

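The wrist camera looks back toward the robot, so it doesn't help here; I'll use the top view. First corner push:

```bash
python3 -m pendant '[[[-0.006,0,0],[0,0,0],0],[[-0.012,0,0],[0,0,0],0],[[-0.017,0,0],[0,0,0],0],[[-0.022,0,0],[0,0,0],0],[[-0.027,0,0],[0,0,0],0],[[-0.032,0,0],[0,0,0],0],[[-0.037,0,0],[0,0,0],0],[[-0.042,0,0],[0,0,0],0],[[-0.046,0,0],[0,0,0],0],[[-0.05,0,0],[0,0,0],0]]'
python3 - <<'E'
from h import *
st();c=snap('top','t1')
cv2.imwrite('pics/t1c.png',cv2.resize(c['color'][90:290,150:410],(780,600),interpolation=cv2.INTER_CUBIC)[:,:,::-1])
E
```

```text
time: 2.82
tool_pos: [454.8, 27.9, 188.7]
tcp_rot: [3.141, -0.004, -3.141]
contact_force: [-5.8, 3.8, 2.7]
grip_width: 0.5
t 2.82 tcp [454.8  27.9 188.7] [ 3.141 -0.004 -3.141] F [-5.8  3.8  2.7]
```

View pics/t1c.png

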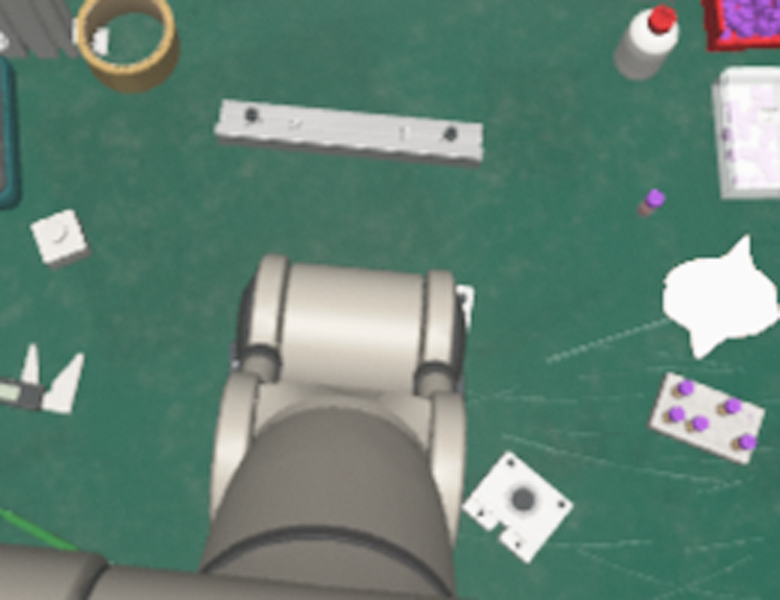

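The arm hides the block (the image shows the wrist over it). I'll back off and sidestep left, then look.

```bash
python3 -m pendant '[[[0.02,0,0],[0,0,0],0],[[0.02,0.02,-0.03],[0,0,0],0],[[0.02,0.05,-0.06],[0,0,0],0],[[0.02,0.09,-0.07],[0,0,0],0],[[0.02,0.13,-0.07],[0,0,0],0],[[0.02,0.17,-0.07],[0,0,0],0],[[0.02,0.2,-0.07],[0,0,0],0],[[0.02,0.2,-0.07],[0,0,0],0]]'
python3 - <<'E'
from h import *
st();c=snap('top','t2')
for y in(1.3,1.0):
  p,e=fit(c,np.array([508,-23,y]));print(e);report(p)
E
```

```text
time: 3.53
tool_pos: [435.6, 232.1, 259.8]
tcp_rot: [3.139, 0.004, -3.137]
contact_force: [-0.4, -0.6, -0.2]
grip_width: 0.4
t 3.53 tcp [435.6 232.1 259.8] [ 3.139  0.004 -3.137] F [-0.4 -0.6 -0.2]
0.154344586105217
block [509.228 -35.359   1.377] in fence frame [-176.8  -74.7] yaw err 1.484
SL [467.1  19.8] SR [ 5.691e+02 -2.000e-01] BL [449.3 -70.5] BR [551.4 -90.5] 
0.15431712905972292
block [509.253 -35.276   1.375] in fence frame [-176.8  -74.6] yaw err 1.482
SL [467.2  20. ] SR [ 5.692e+02 -3.000e-01] BL [449.3 -70.3] BR [551.3 -90.5]
```

```bash
python3 -m pendant '[[[0,-0.04,0],[0,0,0],0],[[0,-0.08,0],[0,0,0],0],[[0,-0.12,0],[0,0,0],0],[[0,-0.16,0.01],[0,0,0],0],[[0,-0.188,0.03],[0,0,0],0],[[0,-0.198,0.055],[0,0,0],0],[[0,-0.198,0.071],[0,0,0],0],[[-0.005,-0.198,0.071],[0,0,0],0],[[-0.01,-0.198,0.071],[0,0,0],0],[[-0.016,-0.198,0.071],[0,0,0],0]]'
python3 -m pendant '[[[-0.005,0,0],[0,0,0],0],[[-0.01,0,0],[0,0,0],0],[[-0.015,0,0],[0,0,0],0],[[-0.02,0,0],[0,0,0],0],[[-0.025,0,0],[0,0,0],0],[[-0.03,0,0],[0,0,0],0],[[-0.035,0,0],[0,0,0],0],[[-0.04,0,0],[0,0,0],0],[[-0.04,0,0],[0,0,0],0]]'
python3 -m pendant '[[[0.03,0,0],[0,0,0],0],[[0.03,0.02,-0.03],[0,0,0],0],[[0.03,0.05,-0.06],[0,0,0],0],[[0.03,0.09,-0.07],[0,0,0],0],[[0.03,0.13,-0.07],[0,0,0],0],[[0.03,0.17,-0.07],[0,0,0],0],[[0.03,0.2,-0.07],[0,0,0],0],[[0.03,0.2,-0.07],[0,0,0],0]]'
python3 - <<'E'
from h import *
st();c=snap('top','t3')
p,e=fit(c,np.array([530,-38,1.1]));print(e);report(p)
E
```

```text
time: 4.42
tool_pos: [452.5, 29.2, 188.7]
tcp_rot: [-3.141, 0.002, -3.141]
contact_force: [0.5, 0.3, -0.2]
grip_width: 0.7
time: 5.17
tool_pos: [491.9, 30.4, 188.6]
tcp_rot: [3.141, 0.0, -3.14]
contact_force: [-3.2, 5.0, 0.9]
grip_width: 0.6
time: 5.83
tool_pos: [461.3, 234.5, 259.1]
tcp_rot: [3.139, 0.004, -3.136]
contact_force: [-0.6, 0.2, 0.1]
grip_width: 0.4
t 5.83 tcp [461.3 234.5 259.1] [ 3.139  0.004 -3.136] F [-0.6  0.2  0.1]
0.15421025141632633
block [526.836 -45.901   1.022] in fence frame [-158.2  -83.3] yaw err 1.129
SL [506.4  20.5] SR [595.2 -33.8] BL [458.5 -58. ] BR [ 547.2 -112.3]
```

```bash
python3 -m pendant '[[[0.005,-0.04,0],[0,0,0],0],[[0.008,-0.08,0],[0,0,0],0],[[0.014,-0.12,0],[0,0,0],0],[[0.014,-0.16,0],[0,0,0],0],[[0.014,-0.2,0],[0,0,0],0],[[0.014,-0.24,0],[0,0,0],0],[[0.014,-0.28,0],[0,0,0],0],[[0.014,-0.31,0],[0,0,0],0],[[0.014,-0.326,0],[0,0,0],0],[[0.014,-0.328,0.01],[0,0,0],0]]'
python3 -m pendant '[[[0,0,0.025],[0,0,0],0],[[0,0,0.045],[0,0,0],0],[[0,0,0.058],[0,0,0],0],[[0,0,0.061],[0,0,0],0],[[0,0,0.061],[0,0,0],0]]'
```

```text
time: 6.72
tool_pos: [448.0, -102.6, 249.6]
tcp_rot: [-3.139, 0.005, 3.138]
contact_force: [1.7, -0.2, 0.3]
grip_width: 0.3
time: 7.13
tool_pos: [447.3, -99.1, 186.5]
tcp_rot: [3.141, -0.001, 3.141]
contact_force: [-0.1, 0.1, 0.9]
grip_width: 0.6
```

```bash
python3 -m pendant '[[[-0.004,0.008,0],[0,0,0],0],[[-0.009,0.016,0],[0,0,0],0],[[-0.012,0.02,0],[0,0,0],0],[[-0.015,0.024,0],[0,0,0],0],[[-0.018,0.028,0],[0,0,0],0],[[-0.021,0.032,0],[0,0,0],0],[[-0.024,0.036,0],[0,0,0],0],[[-0.027,0.04,0],[0,0,0],0],[[-0.03,0.044,0],[0,0,0],0],[[-0.033,0.048,0],[0,0,0],0]]'
python3 -m pendant '[[[0.012,-0.02,0],[0,0,0],0],[[0.014,-0.04,-0.03],[0,0,0],0],[[0.014,-0.07,-0.06],[0,0,0],0],[[0.014,-0.11,-0.07],[0,0,0],0],[[0.014,-0.15,-0.07],[0,0,0],0],[[0.014,-0.18,-0.07],[0,0,0],0],[[0.014,-0.2,-0.07],[0,0,0],0],[[0.014,-0.2,-0.07],[0,0,0],0]]'
python3 - <<'E'
from h import *
st();c=snap('top','t4')
p,e=fit(c,np.array([540,-35,.75]));print(e);report(p)
E
```

```text
time: 7.97
tool_pos: [479.4, -49.8, 187.3]
tcp_rot: [-3.142, -0.004, -3.14]
contact_force: [-9.0, -4.6, 7.6]
grip_width: 0.8
time: 8.63
tool_pos: [467.1, -253.8, 257.8]
tcp_rot: [-3.139, 0.003, 3.139]
contact_force: [-0.5, 0.1, -0.6]
grip_width: 0.3
t 8.63 tcp [ 467.1 -253.8  257.8] [-3.139e+00  3.000e-03  3.139e+00] F [-0.5  0.1 -0.6]
0.2641973339553983
block [549.561 -33.717   0.703] in fence frame [-136.9  -68.7] yaw err 0.81
SL [551.   35.7] SR [618.3 -43.6] BL [480.8 -23.8] BR [ 548.1 -103.1]
```

```bash
python3 -m pendant '[[[0,0.04,0],[0,0,0],0],[[0,0.08,0],[0,0,0],0],[[0,0.12,0],[0,0,0],0],[[0.002,0.155,0],[0,0,0],0],[[0.002,0.18,0.01],[0,0,0],0],[[0.002,0.194,0.025],[0,0,0],0],[[0.002,0.196,0.04],[0,0,0],0],[[0.002,0.196,0.055],[0,0,0],0],[[0.002,0.196,0.07],[0,0,0],0],[[0.002,0.196,0.07],[0,0,0],0]]'
python3 -m pendant '[[[-0.005,0.005,0],[0,0,0],0],[[-0.011,0.01,0],[0,0,0],0],[[-0.016,0.014,0],[0,0,0],0],[[-0.02,0.017,0],[0,0,0],0],[[-0.024,0.02,0],[0,0,0],0],[[-0.028,0.023,0],[0,0,0],0],[[-0.032,0.026,0],[0,0,0],0],[[-0.036,0.029,0],[0,0,0],0],[[-0.04,0.031,0],[0,0,0],0],[[-0.044,0.033,0],[0,0,0],0]]'
python3 -m pendant '[[[0.02,-0.02,0],[0,0,0],0],[[0.025,-0.04,-0.03],[0,0,0],0],[[0.025,-0.07,-0.06],[0,0,0],0],[[0.025,-0.11,-0.07],[0,0,0],0],[[0.025,-0.15,-0.07],[0,0,0],0],[[0.025,-0.19,-0.07],[0,0,0],0],[[0.025,-0.23,-0.07],[0,0,0],0],[[0.025,-0.25,-0.07],[0,0,0],0],[[0.025,-0.25,-0.07],[0,0,0],0]]'
python3 - <<'E'
from h import *
st();c=snap('top','t5')
p,e=fit(c,np.array([573,-20,.4]));print(e);report(p)
E
```

```text
time: 9.52
tool_pos: [463.5, -52.6, 185.0]
tcp_rot: [3.14, -0.004, -3.139]
contact_force: [-0.5, -0.6, -0.0]
grip_width: 0.5
time: 10.35
tool_pos: [507.7, -20.7, 187.2]
tcp_rot: [3.141, -0.004, -3.141]
contact_force: [-9.4, 0.1, 5.8]
grip_width: 0.4
time: 11.1
tool_pos: [484.1, -275.9, 257.9]
tcp_rot: [-3.138, 0.004, 3.138]
contact_force: [-0.5, -0.3, 0.9]
grip_width: 0.6
t 11.1 tcp [ 484.1 -275.9  257.9] [-3.138  0.004  3.138] F [-0.5 -0.3  0.9]
0.42080796356856776
block [ 5.76575e+02 -3.12960e+01  3.55000e-01] in fence frame [-110.3  -63.4] yaw err 0.462
SL [601.6  33.4] SR [637.8 -64.1] BL [515.4   1.5] BR [551.5 -96. ]
```

The fit cost has risen, so the arm is probably hiding part of the block. I'll check the picture with the fit drawn on it.

```bash
python3 - <<'E'
from h import *
c=load('t5');im=c['color'][:,:,::-1].copy()
im=cv2.resize(im[90:260,210:440],None,fx=3.4,fy=3.4,interpolation=cv2.INTER_CUBIC)
w=O@rot(.355).T+[576.6,-31.3]
cv2.polylines(im,[np.round((w2p(c,np.c_[w,np.full(8,34.)])-[210,90])*3.4+1.2).astype(int)],True,(0,0,255),1)
cv2.imwrite('pics/t5c.png',im)
E
```

```text
(no output)
```

View pics/t5c.png

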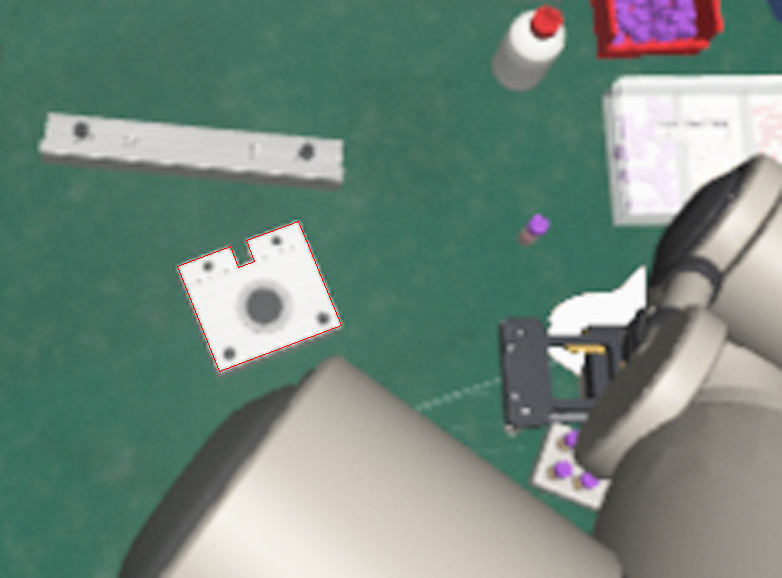

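The fit overlay matches the block exactly; the extra cost came only from the arm. Next I push the right-hand side near the BR corner, to the left, which turns the block further clockwise and shifts it left.

```bash
python3 -m pendant '[[[-0.02,0.03,0],[0,0,0],0],[[-0.04,0.06,0],[0,0,0],0],[[-0.06,0.09,0],[0,0,0],0],[[-0.08,0.12,0],[0,0,0],0],[[-0.09,0.14,0],[0,0,0],0],[[-0.09,0.145,0.02],[0,0,0],0],[[-0.09,0.145,0.04],[0,0,0],0],[[-0.09,0.145,0.06],[0,0,0],0],[[-0.09,0.145,0.07],[0,0,0],0],[[-0.09,0.145,0.07],[0,0,0],0]]'
python3 -m pendant '[[[0.003,0.008,0],[0,0,0],0],[[0.006,0.015,0],[0,0,0],0],[[0.007,0.02,0],[0,0,0],0],[[0.008,0.024,0],[0,0,0],0],[[0.009,0.028,0],[0,0,0],0],[[0.01,0.032,0],[0,0,0],0],[[0.011,0.036,0],[0,0,0],0],[[0.012,0.04,0],[0,0,0],0],[[0.013,0.044,0],[0,0,0],0],[[0.013,0.048,0],[0,0,0],0]]'
python3 -m pendant '[[[0.01,-0.02,0],[0,0,0],0],[[0.02,-0.04,-0.03],[0,0,0],0],[[0.03,-0.07,-0.06],[0,0,0],0],[[0.05,-0.11,-0.07],[0,0,0],0],[[0.07,-0.15,-0.07],[0,0,0],0],[[0.08,-0.19,-0.07],[0,0,0],0],[[0.09,-0.21,-0.07],[0,0,0],0],[[0.09,-0.21,-0.07],[0,0,0],0]]'
python3 - <<'E'
from h import *
st();c=snap('top','t6')
p,e=fit(c,np.array([575,-12,.1]));print(e);report(p)
E
```

```text
time: 11.98
tool_pos: [572.9, -125.0, 184.9]
tcp_rot: [3.14, -0.004, -3.14]
contact_force: [-1.2, 0.4, 0.1]
grip_width: 0.5
time: 12.82
tool_pos: [560.4, -78.9, 187.8]
tcp_rot: [-3.14, 0.001, -3.141]
contact_force: [-2.6, -7.1, 2.1]
grip_width: 0.3
time: 13.48
tool_pos: [468.8, -293.0, 257.9]
tcp_rot: [-3.139, 0.002, 3.137]
contact_force: [-0.1, 0.3, 0.0]
grip_width: 0.6
t 13.48 tcp [ 468.8 -293.   257.9] [-3.139e+00  2.000e-03  3.137e+00] F [-0.1  0.3  0. ]
0.3953761689705612
block [ 5.81258e+02 -4.86200e+00  1.46000e-01] in fence frame [-108.4  -36.7] yaw err 0.253
SL [619.2  53.3] SR [634.3 -49.6] BL [528.2  39.9] BR [543.3 -63. ]
```

```bash
python3 -m pendant '[[[-0.004,0.038,0],[0,0,0],0],[[-0.008,0.076,0],[0,0,0],0],[[-0.012,0.114,0],[0,0,0],0],[[-0.016,0.152,0],[0,0,0],0],[[-0.02,0.19,0],[0,0,0.03],0],[[-0.024,0.228,0],[0,0,0.06],0.03],[[-0.028,0.262,0],[0,0,0.09],0.06],[[-0.031,0.285,0],[0,0,0.107],0.06],[[-0.031,0.296,0],[0,0,0.107],0.06],[[-0.031,0.2965,0.02],[0,0,0.107],0.06]]'
python3 -m pendant '[[[0,0,0.02],[0,0,0],0.06],[[0,0,0.035],[0,0,0],0.06],[[0,0,0.045],[0,0,0],0.06],[[0,0,0.05],[0,0,0],0.06],[[0,0,0.05],[0,0,0],0.06]]'
```

```text
time: 14.37
tool_pos: [502.3, 11.2, 239.7]
tcp_rot: [3.141, 0.007, 3.04]
contact_force: [1.6, -1.2, -0.4]
grip_width: 29.0
time: 14.78
tool_pos: [501.2, 8.1, 186.1]
tcp_rot: [3.141, -0.002, 3.035]
contact_force: [-1.0, -0.2, -0.5]
grip_width: 58.9
```

```bash
python3 -m pendant '[[[-0.006,0,0],[0,0,0],0.06],[[-0.012,0,0],[0,0,0],0.06],[[-0.018,0,0],[0,0,0],0.06],[[-0.023,0,0],[0,0,0],0.06],[[-0.028,0,0],[0,0,0],0.06],[[-0.033,0,0],[0,0,0],0.06],[[-0.038,0,0],[0,0,0],0.06],[[-0.043,0,0],[0,0,0],0.06],[[-0.047,0,0],[0,0,0],0.06],[[-0.05,0,0],[0,0,0],0.06]]'
python3 - <<'E'
from h import *
c=snap('scene','s7');im=c['color'][:,:,::-1]
cv2.imwrite('pics/s7c.png',cv2.resize(im[130:270,190:390],(800,560),interpolation=cv2.INTER_CUBIC))
o=get_obs();print((rot(.107)@(np.array(o['tool_pos'][:2])-F0[:2])).round(1))
E
```

```text
time: 15.62
tool_pos: [550.7, 3.1, 187.1]
tcp_rot: [3.141, -0.004, 3.035]
contact_force: [-12.2, 2.3, 7.7]
grip_width: 60.3
[-139.4  -32.1]
```

View pics/s7c.png

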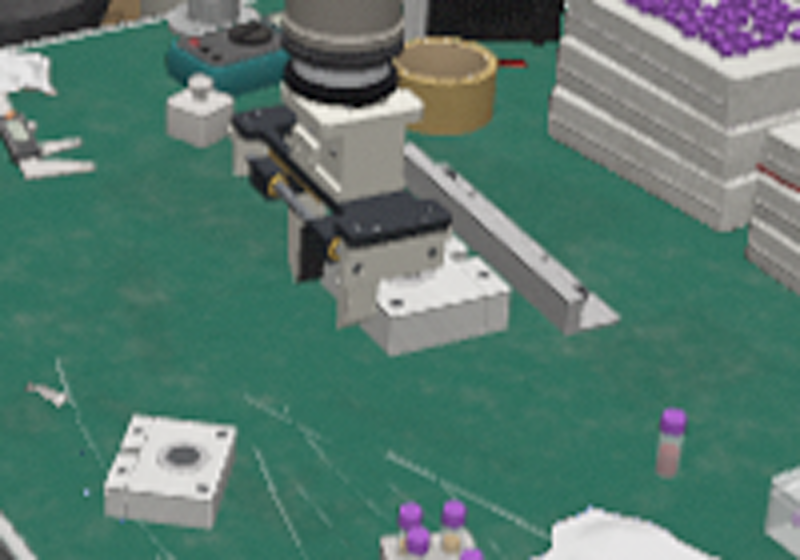

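Both fingers now sit on the back face at about (330,290), and the slotted side is parallel to the fence with a gap of roughly 38 mm. I'll push on slowly.

```bash
python3 -m pendant '[[[-0.004,0,0],[0,0,0],0.06],[[-0.008,0,0],[0,0,0],0.06],[[-0.012,0,0],[0,0,0],0.06],[[-0.016,0,0],[0,0,0],0.06],[[-0.02,0,0],[0,0,0],0.06],[[-0.023,0,0],[0,0,0],0.06],[[-0.026,0,0],[0,0,0],0.06],[[-0.029,0,0],[0,0,0],0.06],[[-0.031,0,0],[0,0,0],0.06],[[-0.032,0,0],[0,0,0],0.06]]'
python3 -m pendant '[[[-0.001,0,0],[0,0,0],0.06],[[-0.002,0,0],[0,0,0],0.06],[[-0.003,0,0],[0,0,0],0.06],[[-0.003,0,0],[0,0,0],0.06]]'
```

```text
time: 16.5
tool_pos: [582.3, -0.8, 187.0]
tcp_rot: [3.141, -0.004, 3.034]
contact_force: [-9.8, 0.8, 5.0]
grip_width: 60.2
time: 16.83
tool_pos: [583.5, -0.8, 187.0]
tcp_rot: [3.141, -0.01, 3.034]
contact_force: [-17.4, 1.4, 12.2]
grip_width: 60.0
```

The force is rising while the motion stalls, so the block is at the fence. I'll press gently a little further and watch.

```bash
python3 -m pendant '[[[-0.001,0,0],[0,0,0],0.06],[[-0.002,0,0],[0,0,0],0.06],[[-0.002,0,0],[0,0,0],0.06]]'; python3 -m pendant '[[[-0.001,0,0],[0,0,0],0.06],[[-0.002,0,0],[0,0,0],0.06],[[-0.002,0,0],[0,0,0],0.06]]';  python3 -c "from h import *;print(get_obs()['moment'].round(2))"
```

```text
time: 17.08
tool_pos: [584.3, -0.9, 187.0]
tcp_rot: [3.141, -0.015, 3.034]
contact_force: [-24.4, 1.0, 17.6]
grip_width: 59.9
time: 17.33
tool_pos: [585.0, -1.0, 187.0]
tcp_rot: [3.142, -0.019, 3.034]
contact_force: [-31.0, 2.0, 23.4]
grip_width: 59.4
[-0.11  4.63 -0.59]
```

```bash
python3 -m pendant '[[[0.005,0,0],[0,0,0],0.06],[[0.02,0,0],[0,0,0],0.06],[[0.045,0,0],[0,0,0],0.06],[[0.075,0.01,-0.03],[0,0,0],0.06],[[0.1,0.04,-0.06],[0,0,0],0.06],[[0.11,0.08,-0.09],[0,0,0],0.06],[[0.12,0.12,-0.1],[0,0,0],0.06],[[0.13,0.16,-0.1],[0,0,0],0.06],[[0.13,0.2,-0.1],[0,0,0],0.06],[[0.13,0.22,-0.1],[0,0,0],0.06]]'
python3 - <<'E'
from h import *
st();c=snap('top','t8');s=snap('scene','s8')
p,e=fit(c,np.array([643,-3,-.1]));print(e);report(p)
A=cv2.resize(c['color'][105:185,200:300],(750,600),interpolation=cv2.INTER_CUBIC)
w=O@rot(p[2]).T+p[:2]
cv2.imwrite('pics/t8c.png',A[:,:,::-1])
B=cv2.resize(s['color'][150:225,235:355],(800,500),interpolation=cv2.INTER_CUBIC)
cv2.imwrite('pics/s8c.png',B[:,:,::-1])
E
```

```text
time: 18.17
tool_pos: [484.1, 233.7, 288.8]
tcp_rot: [3.14, 0.004, 3.035]
contact_force: [0.1, -0.4, -0.5]
grip_width: 59.8
t 18.17 tcp [484.1 233.7 288.8] [3.14  0.004 3.035] F [ 0.1 -0.4 -0.5]
0.46878721515390254
block [ 6.44676e+02 -2.40690e+01 -1.09000e-01] in fence frame [-43.3 -49. ] yaw err -0.002
SL [696.   22.6] SR [684.8 -80.8] BL [604.6  32.6] BR [593.3 -70.8]
```

View pics/t8c.png

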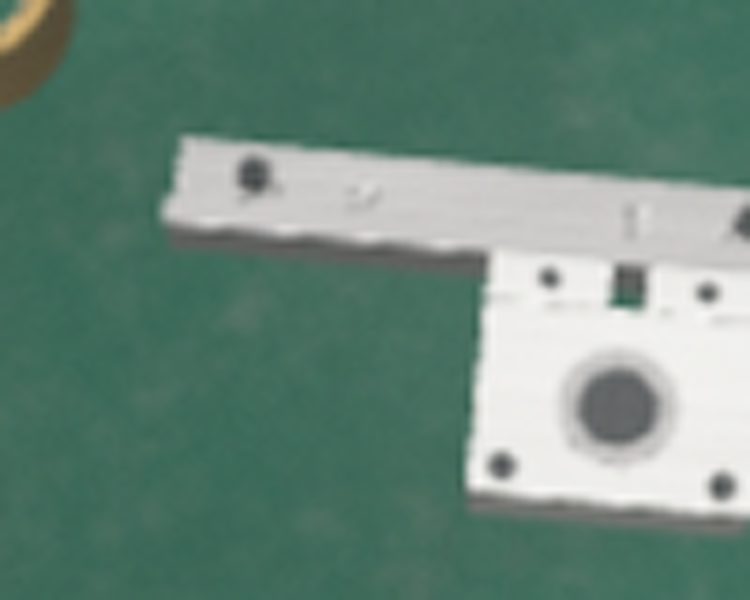

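View pics/s8c.png

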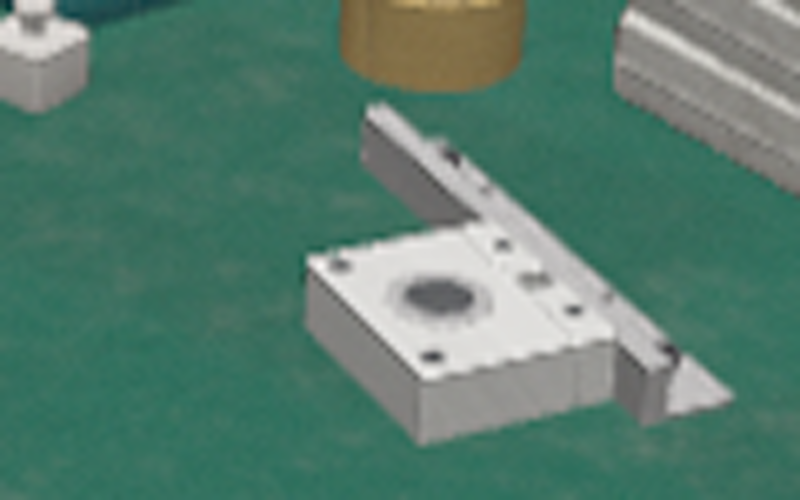

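The block looks flush: no green shows between the slotted side and the fence, and the block's right end stops short of the fence's right end. As a check on the angle, I'll compare the block's back edge with the fence's edge.

```bash
python3 - <<'E'
from h import *
c=load('t8');g=cv2.GaussianBlur(c['color'].astype(float).mean(2),(0,0),.6)
def edge(a,b,z,half=4,sgn=-1):
    # a,b world endpoints; find the strongest gradient across the edge (sgn: brightness drop toward robot)
    A=w2p(c,[[*a,z],[*b,z]]);n=np.array([0,1.]);P=[]
    for t in np.linspace(.06,.94,40):
        q=A[0]+(A[1]-A[0])*t; v=np.arange(-half,half+.01,.1)
        s=cv2.remap(g.astype(np.float32),np.full((1,len(v)),q[0],np.float32),(q[1]+v)[None].astype(np.float32),1)[0]
        d=-np.gradient(s);k=d.argmax();w=np.clip(d[max(0,k-8):k+9],0,None);P.append([q[0],q[1]+(v[max(0,k-8):k+9]*w).sum()/w.sum()])
    W=p2w(c,P,z)[:,:2];k=np.ones(len(W),bool)
    for _ in range(4):
        m=np.polyfit(W[k,1],W[k,0],1);r=W[:,0]-np.polyval(m,W[:,1]);k=abs(r)<max(.4,1.5*r[k].std())
    return m,np.arctan(-m[0]),r[k].std(),k.sum()
mb=edge((604.6,32.6),(593.3,-70.8),34);mf=edge((703,140),(692,35),30)
print(mb,mf)
a=(mb[1]+mf[1])/2
d=(np.polyval(mf[0],-20)-np.polyval(mb[0],-20))*np.cos(a);print('back edge to fence face',d,'angle diff',mb[1]-mf[1])
# other things moved?
a0=load('top0')['color'].astype(int);d=np.abs(a0-c['color']).max(2)
for n,(x,y) in dict(weight=(169,169),vial=(367,157),nest=(385,228),caliper=(150,219)).items(): print(n,(d[y-16:y+16,x-18:x+18]>60).sum())
E
```

```text
(array([1.05797025e-01, 5.92029788e+02]), np.float64(-0.10540492547703148), np.float64(0.4577458259363924), np.int64(25)) (array([1.16905317e-01, 6.84956238e+02]), np.float64(-0.11637706599061463), np.float64(0.2904265857632495), np.int64(20))
back edge to fence face 92.1348852605257 angle diff 0.010972140513583153
weight 573
vial 0
nest 0
caliper 654
```

The distance from back edge to fence face is 92.1 mm, as it must be when home. The angles differ by about 0.01 rad, which is within noise but could be a 1 mm gap at the left end. I'll press once more at the middle of the back face with closed fingers so the block can align itself.

```bash
python3 -m pendant '[[[-0.012,-0.035,0],[0,0,0],0],[[-0.024,-0.07,0],[0,0,0],0],[[-0.036,-0.105,0],[0,0,0],0],[[-0.05,-0.14,0],[0,0,0.01],0],[[-0.062,-0.175,0.01],[0,0,0.01],0],[[-0.075,-0.21,0.02],[0,0,0.01],0],[[-0.085,-0.232,0.03],[0,0,0.01],0],[[-0.09,-0.237,0.05],[0,0,0.01],0],[[-0.095,-0.237,0.075],[0,0,0.01],0],[[-0.095,-0.237,0.1],[0,0,0.01],0]]'
python3 -m pendant '[[[-0.004,0,0],[0,0,0],0],[[-0.008,0,0],[0,0,0],0],[[-0.013,0,0],[0,0,0],0],[[-0.018,0,0],[0,0,0],0],[[-0.023,0,0],[0,0,0],0],[[-0.026,0,0],[0,0,0],0],[[-0.029,0,0],[0,0,0],0],[[-0.031,0,0],[0,0,0],0]]'
```

```text
time: 19.1
tool_pos: [554.8, -16.8, 186.9]
tcp_rot: [-3.141, 0.004, 3.022]
contact_force: [0.6, -0.6, -1.1]
grip_width: 1.2
time: 19.77
tool_pos: [581.7, -17.8, 186.9]
tcp_rot: [-3.142, -0.01, 3.026]
contact_force: [-21.3, 0.7, 16.1]
grip_width: 0.1
```

```bash
python3 -m pendant '[[[-0.001,0,0],[0,0,0],0],[[-0.002,0,0],[0,0,0],0],[[-0.003,0,0],[0,0,0],0],[[-0.003,0,0],[0,0,0],0]]'
python3 -m pendant '[[[0.004,0,0],[0,0,0],0],[[0.015,0,0],[0,0,0],0],[[0.045,0,0],[0,0,0],0],[[0.075,-0.01,-0.03],[0,0,0],0],[[0.1,-0.04,-0.06],[0,0,0],0],[[0.11,-0.08,-0.09],[0,0,0],0],[[0.12,-0.12,-0.1],[0,0,0],0],[[0.13,-0.16,-0.1],[0,0,0],0],[[0.14,-0.2,-0.1],[0,0,0],0],[[0.14,-0.23,-0.1],[0,0,0],0]]'
python3 - <<'E'
from h import *
st();c=snap('top','t9')
# ends of back edge, angle vs fence by half-width profile on green channel
g=c['color'].astype(float).min(2)
def edge(a,b,z):
    A=w2p(c,[[*a,z],[*b,z]]);P=[]
    for u in range(int(A[0,0])+2,int(A[1,0])-1):
        v0=A[0,1]+(u-A[0,0])*(A[1,1]-A[0,1])/(A[1,0]-A[0,0]);v=np.arange(int(v0)-3,int(v0)+5);d=np.clip(-np.diff(g[v,u]),0,None)
        P.append([u,((v[:-1]+.5)*d**2).sum()/(d**2).sum()])
    W=p2w(c,P,z)[:,:2];k=np.ones(len(W),bool)
    for _ in range(4):
        m=np.polyfit(W[k,1],W[k,0],1);r=W[:,0]-np.polyval(m,W[:,1]);k=abs(r)<max(.5,2*r[k].std())
    return m,-np.arctan(m[0]),r[k].std(),k.sum()
mb=edge((598,32),(586.5,-70),34);mf=edge((701,140),(690,35),30);print(mb,mf)
print((np.polyval(mf[0],-20)-np.polyval(mb[0],-20))*.994)
a0=load('top0')['color'].astype(int);d=np.abs(a0-c['color']).max(2)
for n,(x,y) in dict(weight=(169,169),vial=(367,157),nest=(385,228),caliper=(150,219)).items(): print(n,(d[y-16:y+16,x-18:x+18]>60).sum())
cv2.imwrite('pics/t9c.png',cv2.resize(c['color'][105:205,200:320],(720,600),interpolation=cv2.INTER_CUBIC)[:,:,::-1])
E
```

```text
time: 20.1
tool_pos: [582.7, -17.9, 186.9]
tcp_rot: [-3.142, -0.016, 3.026]
contact_force: [-25.1, 0.5, 20.2]
grip_width: 0.2
time: 20.93
tool_pos: [420.8, -228.0, 288.2]
tcp_rot: [-3.141, 0.002, 3.026]
contact_force: [1.4, -0.2, -0.7]
grip_width: 0.4
t 20.93 tcp [ 420.8 -228.   288.2] [-3.141e+00  2.000e-03  3.026e+00] F [ 1.4 -0.2 -0.7]
(array([1.08823086e-01, 5.91614007e+02]), np.float64(-0.10839653527822707), np.float64(0.3248497963823928), np.int64(31)) (array([1.08586709e-01, 6.84829209e+02]), np.float64(-0.10816291831235611), np.float64(0.6391469105052848), np.int64(34))
92.66060921612547
weight 0
vial 0
nest 692
caliper 0
```

View pics/t9c.png

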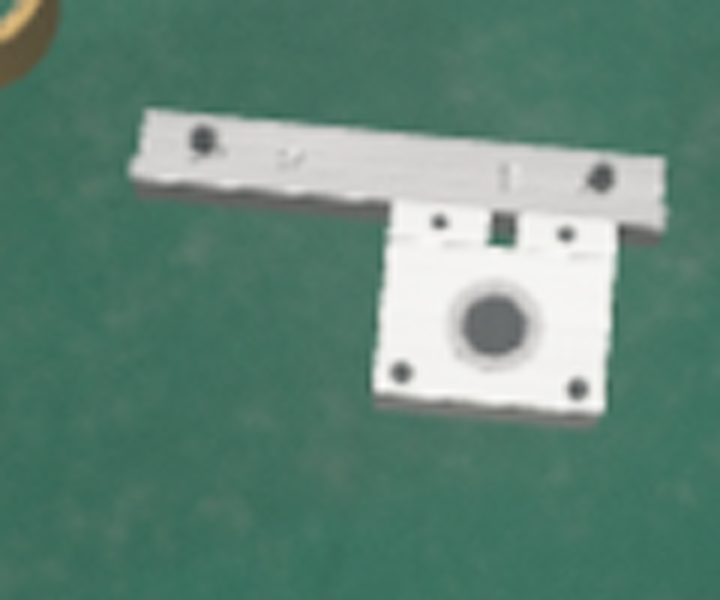

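The block is square on the fence (angle difference 0.0002 rad, back edge 92.7 mm from the face), with about 20 mm of fence beyond its right end.

```bash
python3 -c "
from h import *
print(close_job())"
```

```text
the job is handed in; nothing more can be done
None
```

The 92 x 104 mm block now sits with its slotted side flush against the fence, and I handed the job in at about 21 s.

**How it went:** I turned the block clockwise with five corner pushes using closed fingers. These were two at the slot's left corner, two at the back-left corner and one at the back-right corner. I then pushed it home with the two open fingers and pressed once more at mid-back so it could seat itself. It first met the fence when it was already square to it. The highest wrist force I read was about 39 N.

**Last checks:**
- **Angle:** the block's back edge and the fence differ by 0.0002 rad. Before the last press an earlier estimate gave 0.011 rad. The edge points scatter by 0.3 to 0.6 mm, so both are only that good.
- **Seating:** the back edge is 92.7 mm from the fence face, against 92 mm nominal.
- **Position:** the block is wholly within the fence's length, with about 20 mm to spare at the right end.
- **Other objects:** the weight, vial and caliper look unchanged in the last picture. The arm hid the nest there, but it was unchanged in the picture just before the final press.
- **Disagreement:** with the block against the fence, the model fit put it about 3 mm too far forward, because the bright fence misled it. I used the edge measurement instead.

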